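Push the scored tile out over the snapping edge

TASK

Push the scored wall tile along the snapping board, flat on the deck and square against the back fence, until it overhangs the board's metal-trimmed end with its score line right above that end edge, ready to be snapped. Only push and slide it, never lift or tip it, leave the other things where they are, and finish clear of the tile.

Things in the scene. Friction and masses are not known exactly. Their poses are not given: they have to be found in the camera images.
- board: Snapping board, fixed to the table: brown film-faced plywood deck 18 mm thick on bearers, its flat top 58 mm above the table. Origin on the table under the middle of the tile's lane. y runs along the board to the snapping end; x runs across it, away from the robot, to the fence; z up. The deck spans x = -135 to 185 mm, y = -300 to 240 mm.
- board_end (a point): Point on the top edge of the snapping end, at x = 0, y = 240, z = 58 mm of board, axes as board. The end edge runs through it along x, with a 20 mm wide aluminium trim flush with the deck; beyond it is open air down to the table.
- fence_face (a point): Point on the foot of the back fence's face towards the tile, at x = 75, y = 0, z = 58 mm of board, axes as board. The fence is a straight softwood batten, 22 mm wide, 20 mm high above the deck, along the board's whole length. Behind it is a strip 88 mm wide where small things stand.
- tile: Loose white-glazed wall tile, 150 mm (x) by 200 mm (y) by 9 mm thick, 0.35 to 0.7 kg, lying on the deck a little askew, its origin 16 to 34 mm short of its flush place. Origin: centre of its underside, z up; y points to the end that is to overhang. Flush with the fence, its origin is at x = 0 of board. It slides at a push of about 1.5 to 5 N.
- score_line (a point): Middle of the dark, 2 mm wide score line on the tile's top face, straight across the tile along its x axis, at y = 40, z = 9 mm of tile: 60 mm from the leading end, 140 mm from the trailing end; axes as tile.
- tub: Bystander: white open tub of tile spacers, 64 mm across and 55 mm high, loose on the strip behind the fence. Origin in the centre of its underside.
- tape_measure: Bystander: black tape measure lying flat, 62 x 74 x 40 mm high, loose on the strip behind the fence. Origin in the centre of its underside.
- tape_roll: Bystander: roll of pale masking tape lying flat, 92 mm across and 48 mm high, loose on the deck towards the end away from the snapping end. Origin in the centre of its underside.
- rub_block: Bystander: grey tile rubbing block, 150 x 55 mm, with a grip on top, 68 mm high, loose on the table past the snapping end. Origin in the centre of its underside.
Mind the look-alikes: they are no part of the job. What is shaped like the tile but purple is not meant.

How it is judged:
By the outcome, as a careful person would: the job done as asked, in the order asked, and still so for the second after the job is handed in, with the robot touching nothing.
It also fails if it takes over 51 s, if anything falls off the work surface, if the arm or the gripper's body presses on something with over 40 N, if the wrist force passes 120 N, or if a joint passes its speed limit or range.

ROBOT

A 7-joint arm with a two-finger parallel gripper is mounted at the origin on the work surface. World frame = base frame: x ahead of the robot, y to its left, z up, the work surface at z = 0. Lengths are in m, angles in rad, forces in N, time in s.
With the tool pointing down it reaches from about 0.425 to 1.025 m from the base axis. Payload 9.4 kg.
Tool frame: the origin (TCP) lies on the centre line of the jaws, within the pads' length; the fingertips stand 11 mm ahead of it and the grasp point (between the pads) lies 8 mm behind it (env.tcp_to_tips is the z of the fingertips in the tool frame, in m); z points along the fingers, y is the line along which they close (so a half turn about z gives the same grasp; the last joint's range is limited). The gripper opens to 85 mm and grips with 20 to 120 N. Pads are 22 mm wide; open, the fingers measure 114 mm over their backs; the gripper's body (76 mm by 85 mm) begins 54 mm behind the grasp point. The pads swing forward as they close: fully open they stand 13 mm farther back than shut.
Start: joints at [1.195, 0.599, -0.003, 1.599, 0.002, 0.943, -0.08], TCP at [0.213, -0.693, 0.242] pointing down, gripper open.
Joint ranges: [-2.57, 2.57], [-0.35, 1.97], [-1.29, 1.29], [0.11, 2.56], [-1.05, 4.19], [0.11, 1.86], [-2.63, 2.63]. Speed limits (rad/s): [2.22, 2.22, 3.01, 3.01, 3.14, 3.14, 3.14].

INTERFACE

Orientations are given as a unit quaternion [w, x, y, z].
In Python, from workcell import env gives the robot as it stands. The module is installed in compiled form; this text tells all that it offers.
- The arm moves only by the tool jog_arm, never from a script. Its argument "increments" is text: rows parted by semicolons, each of 7 numbers parted by spaces: the closure, from 0 (fully open) to 1 (shut), then the shift along the tool's x, y, z in m, then the turn, a rotation vector about the tool's x, y, z in rad. In form: hand x y z ax ay az; .... A call has 1 to 10 rows; each row shifts and turns the commanded pose from where the row before left it, along the tool's axes as they then stand; what a row does not reach is not made up. A row lasts 1/12 s, in which the tool goes at most 41.7 mm and 7.16 degrees, less where a joint would pass 70% of its speed; a pose out of reach is approached as far as the arm can. A call with a gripper value outside its range is refused whole. The fingers move at their own pace and stop on an object; "grip_force" is the grip in N (left out, the last holds). Time passes only in rows, so rows that do not move let the fingers close. It gives the time, the measured TCP pose, the force, the opening and the grip force at its end, in the units of the state.
- env.observe(): the state, without advancing time (a new reading comes with each control period).
- env.read_camera(name): name is "side" or "top" or "wrist"; returns the picture (384x512x3 uint8, blue, green, red); there is no depth.
- env.camera_params(name): a dict with "vertical_fov" (degrees; the focal length in pixels is half the picture's height over the tangent of half this angle, whatever the lens; pixels are square), "cx", "cy" (the principal point, pixels), "k1" (the pictures are not rectified: a ray, as slopes to the right and down, at radius r is drawn at 1 + k1 r^2 times it, then the intrinsics apply), "world_to_cam" (4x4, takes a point from world to camera coordinates); the wrist camera has in their place "mount" (4x4, takes a point from camera to tool coordinates, whose origin is the TCP and whose axes are the flange's). Camera axes: x right, y down, z forward; pixel columns grow to the right and rows downward; lengths in m; the calibration is good to about 2 mm. A picture is of the moment at which its call begins: read the wrist's pose just before it. camera_params takes no time and is no camera call.
- env.hand_in(): hands the job in; it is judged then, once.
The state is a dict: "time": time; "qpos": joint angles; "joint_velocities": joint speeds; "tau": joint torques, N m; "eef_pos": TCP position; "tcp_rot": TCP orientation; "force": force on the tool from outside, world axes, zero at the start; "torque": the same for the moment, N m; "width": opening from 0.0 (shut) to 1.0 (fully open); "grip_force": force on a finger pad.
Only numpy, scipy, OpenCV 4.12 (cv2) and the standard library are available. Lean on these libraries where they do the work, as an engineer would, in place of code of your own. Each camera call takes 0.05 s, during which the arm holds its last target. There are 200 camera calls.

## Working session

There is one attempt and no reset: what is moved stays moved. The work goes in short steps, Python scripts to look and compute and a tool call to move; the robot and the scene stay as the last step left them, time stands still between calls to the robot, and variables do not carry over. Pictures are saved under pics/ and viewed, at most 10 in all, crops included, and the job is handed in when it is done.

Besides the shell and the picture viewer there is one more tool, called after "Call:" by a JSON object that holds its "name" and its "arguments", one argument or row to a line. jog_arm: Moves the arm, as the interface text tells. Its arguments: {"type":"object","properties":{"increments":{"type":"string"},"grip_force":{"type":"number"}},"required":["increments"]}

```bash
mkdir -p pics; cat > h.py <<'E'
import numpy as np, cv2
from workcell import env
def snap(n,f=None):
    im=env.read_camera(n)
    if f: cv2.imwrite('pics/'+f,im)
    return im
def KD(n):
    p=env.camera_params(n); f=192/np.tan(np.radians(p['vertical_fov'])/2)
    return p,f
def R(q):
    from scipy.spatial.transform import Rotation as Ro
    return Ro.from_quat([q[1],q[2],q[3],q[0]]).as_matrix()
def pose(n,st=None):
    p,f=KD(n)
    if 'world_to_cam' in p: return np.linalg.inv(np.array(p['world_to_cam']))
    T=np.eye(4);T[:3,:3]=R(st['tcp_rot']);T[:3,3]=st['eef_pos']
    return T@np.array(p['mount'])
def ray(n,px,z,C=None):
    p,f=KD(n); C=pose(n) if C is None else C
    px=np.atleast_2d(px).astype(float)
    d=(px-[p['cx'],p['cy']])/f; u=d.copy()
    for _ in range(30): u=d/(1+p['k1']*(u**2).sum(1,keepdims=True))
    v=np.c_[u,np.ones(len(u))]@C[:3,:3].T; o=C[:3,3]
    return o+v*((z-o[2])/v[:,2])[:,None]
def proj(n,X,C=None):
    p,f=KD(n); C=pose(n) if C is None else C
    c=(np.atleast_2d(X)-C[:3,3])@C[:3,:3]; u=c[:,:2]/c[:,2:]
    return u*(1+p['k1']*(u**2).sum(1,keepdims=True))*f+[p['cx'],p['cy']]
E
python3 - <<'E'
from h import *
st=env.observe();print(st['eef_pos'],st['tcp_rot'],st['time'],st['force'])
a=snap('top');b=snap('side')
cv2.imwrite('pics/top.png',a);cv2.imwrite('pics/side.png',b)
for n in('top','side'):print(n,pose(n)[:3,3].round(3),KD(n)[0]['vertical_fov'],KD(n)[0]['k1'])
E
```

```text
[ 0.21322652 -0.69244994  0.24140898] [-7.62875423e-04  9.88861828e-01  1.48834361e-01 -1.87769725e-04] 0.0 [ 0.24831899 -0.36197374 -0.03275526]
top [0.431 0.013 1.087] 48.05843216363382 -0.12554953756582485
side [0.419 0.953 0.612] 51.59034134638131 -0.038117149108787995
```

View pics/top.png

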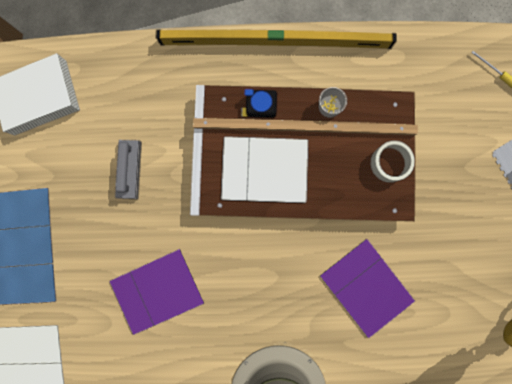

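View pics/side.png

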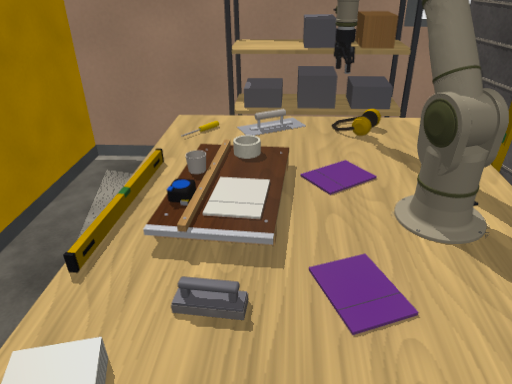

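The top view shows what could be mistaken for the tile:
- White scored tile on the deck, (265,170), score line at column ~248. This one matches the description.
- Purple tiles at (157,290) and (367,288).
- White block at (35,95).
- White sheet at (30,355).
- Blue tiles at (25,245).

The snapping end is the trim at column ~198. The fence is at row ~127.

```bash
cat > meas.py <<'E'
from h import *
# board: trim mask & deck ; tile
def line(P):  # fit -> point, dir
    v=cv2.fitLine(P.astype(np.float32),cv2.DIST_HUBER,0,.001,.001).ravel(); return v[2:],v[:2]
def tile_top(im,n='top',C=None,roi=(205,135,320,212),z=.067):
    x0,y0,x1,y1=roi; g=im.min(2).astype(np.uint8)
    m=np.zeros_like(g); m[y0:y1,x0:x1]=(g[y0:y1,x0:x1]>130)*255
    m=cv2.morphologyEx(m,cv2.MORPH_CLOSE,np.ones((7,7)))
    c=max(cv2.findContours(m,0,1)[0],key=cv2.contourArea)[:,0]
    return m,c
def quad(c,n,z,C=None):
    W=ray(n,c,z,C)[:,:2]; r=cv2.minAreaRect(W.astype(np.float32)); return W,r
E
python3 - <<'E'
from meas import *
im=cv2.imread('pics/top.png')
m,c=tile_top(im); W,r=quad(c,'top',.067); print('tile',r, cv2.boxPoints(r).round(4).tolist())
# trim outer edge and fence: subpixel gradients
g=im.astype(float)
E=[]
for row in list(range(140,212,4))+list(range(92,116,4)):
    p=g[row,180:215].min(1); E.append((row,(180+np.where(p>150)[0]).tolist()[:1],(180+np.where(p>150)[0]).tolist()[-1:]))
print(E[:6],E[-4:])
for col in (215,300,350,400): print(col,[(i,im[i,col].tolist()) for i in range(114,144,1)])
cv2.imwrite('pics/crop.png',cv2.resize(im[75:230,180:430],None,fx=3.2,fy=3.2,interpolation=cv2.INTER_CUBIC))
E
```

```text
tile ((0.5564029812812805, 0.017961569130420685), (0.20151810348033905, 0.15143826603889465), 86.21318817138672) [[0.4742000102996826, -0.07760000228881836], [0.6252999901771545, -0.08760000020265579], [0.6385999917984009, 0.11349999904632568], [0.48750001192092896, 0.12349999696016312]]
[(140, [193], [201]), (144, [193], [201]), (148, [193], [201]), (152, [193], [200]), (156, [193], [200]), (160, [192], [200])] [(100, [195], [203]), (104, [195], [202]), (108, [195], [202]), (112, [195], [202])]
215 [(114, [36, 52, 84]), (115, [34, 53, 83]), (116, [36, 50, 84]), (117, [49, 74, 103]), (118, [89, 126, 155]), (119, [102, 144, 178]), (120, [102, 144, 177]), (121, [99, 140, 174]), (122, [100, 143, 177]), (123, [106, 149, 185]), (124, [109, 155, 192]), (125, [109, 154, 191]), (126, [100, 140, 175]), (127, [63, 90, 112]), (128, [44, 60, 76]), (129, [32, 45, 63]), (130, [20, 34, 56]), (131, [23, 35, 56]), (132, [23, 36, 59]), (133, [28, 42, 70]), (134, [35, 53, 86]), (135, [38, 58, 91]), (136, [37, 57, 90]), (137, [37, 54, 87]), (138, [38, 58, 91]), (139, [37, 59, 94]), (140, [42, 61, 96]), 
[... 1371 characters left out ...]
7, 92]), (143, [40, 58, 92])]
400 [(114, [35, 54, 86]), (115, [32, 52, 82]), (116, [34, 49, 80]), (117, [34, 48, 79]), (118, [34, 51, 82]), (119, [35, 52, 82]), (120, [36, 52, 82]), (121, [30, 48, 78]), (122, [31, 47, 79]), (123, [51, 74, 105]), (124, [89, 128, 162]), (125, [100, 144, 179]), (126, [111, 146, 176]), (127, [139, 154, 170]), (128, [149, 155, 164]), (129, [136, 157, 177]), (130, [116, 156, 190]), (131, [105, 150, 187]), (132, [92, 131, 163]), (133, [58, 81, 102]), (134, [39, 54, 72]), (135, [27, 41, 62]), (136, [25, 38, 62]), (137, [27, 41, 65]), (138, [33, 48, 74]), (139, [31, 50, 82]), (140, [44, 59, 87]), (141, [101, 113, 126]), (142, [169, 184, 188]), (143, [204, 221, 220])]
```

View pics/crop.png

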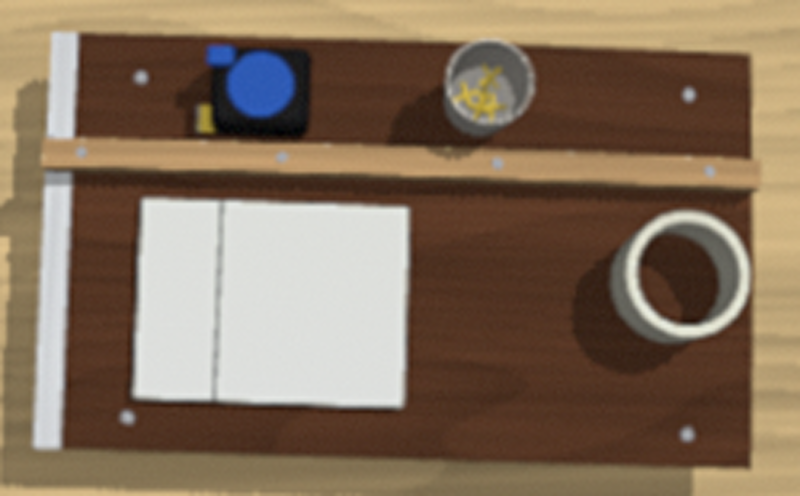

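The crop confirms the choice: white tile with a dark score line, crop column ~217, parallel to the trim and nearer the trim end. There is a gap of about 12–20 mm to the fence. Next I fit the lines.

```bash
cat > fit.py <<'E'
from meas import *
def cross(p,t):  # subpixel first crossings of 1D profile at level t
    s=p-t; i=np.where(s[:-1]*s[1:]<0)[0]; return i+s[i]/(s[i]-s[i+1])
def fitw(n,pts,z,C=None):
    W=ray(n,np.array(pts),z,C)[:,:2]; o,d=line(W); return o,d,np.abs((W-o)@[-d[1],d[0]]).max()
def board(im):
    g=im.min(2).astype(float); r=im[:,:,2].astype(float)
    F=[]; B=[]; T=[]
    for c in list(range(210,395,5)):
        q=cross(r[112:137,c],120); 
        if len(q)>=2: F.append((c,112+q[-1])); B.append((c,112+q[0]))
    for y in list(range(92,116,2))+list(range(140,210,3)):
        q=cross(g[y,184:215],145)
        if len(q)>=1: T.append((184+q[0],y))
    return fitw('top',F,.078),fitw('top',B,.078),fitw('top',T,.058)
def frame(im):
    F,B,T=board(im)
    d=F[1]*np.sign(F[1][1]); x=np.array([d[1],-d[0]])
    w=(B[0]-F[0])@x
    # end point: on trim line, 75 mm before fence
    A=np.c_[F[1],-T[1]]; k=np.linalg.solve(A,T[0]-F[0]); P=F[0]+k[0]*F[1]
    t=T[1]*np.sign(T[1][0])
    return P-.075*x, x, d, w, np.degrees(np.arccos(abs(t@x))),F[2],B[2],T[2]
E
python3 - <<'E'
from fit import *
im=cv2.imread('pics/top.png')
E0,x,d,w,a,*res=frame(im); print('end',E0,'x',x,'y',d,'fencew',w,'skew',a,res,'yaw',np.degrees(np.arctan2(-d[0],d[1])))
m,c=tile_top(im); W,r=quad(c,'top',.067); bp=cv2.boxPoints(r)
L=np.c_[(bp-E0)@x,(bp-E0)@d]*1000; print('tile corners in board (end-origin)',L.round(1).tolist(),'center',L.mean(0))
print('robot base->board start,', E0-.54*d)
st=env.observe(); print(R(st['tcp_rot']).round(3).tolist())
for nm,px in(('roll',(392,162)),):print(nm,ray('top',px,.106))
E
```

```text
end [0.5875952  0.19297366] x [ 0.99806005 -0.06225904] y [0.06225904 0.99806005] fencew 0.023095805 skew 0.10653117 [np.float64(0.020298254574297844), np.float64(0.018688872590605456), np.float64(0.0008505823672459973)] yaw -3.5694883
tile corners in board (end-origin) [[-96.30000305175781, -277.1000061035156], [55.099998474121094, -277.70001220703125], [55.900001525878906, -76.0999984741211], [-95.5999984741211, -75.5999984741211]] center [ -20.235657 -176.61458 ]
robot base->board start, [ 0.55397534 -0.3459788 ]
[[0.956, 0.294, -0.001], [0.294, -0.956, 0.001], [-0.0, -0.001, -1.0]]
roll [[ 0.55843116 -0.27719846  0.106     ]]
```

Call:
{"name": "jog_arm", "arguments": {
  "increments": "0 0.033 -0.0097 0 0 0 0;0 0.033 -0.0097 0 0 0 0;0 0.033 -0.0097 0 0 0 0;0 0.033 -0.0097 0 0 0 0;0 0.033 -0.0097 0 0 0 0;0 0.033 -0.0097 0 0 0 0;0 0.033 -0.0097 0 0 0 0;0 0.033 -0.0097 0 0 0 0;0 0.033 -0.0097 0 0 0 0;0 0.033 -0.0097 0 0 0 0"
}}

```text
time: 0.93
eef_pos: [0.5014, -0.5017, 0.2419]
tcp_rot: [-0.0, 0.989, 0.149, -0.0]
force: [1.5, -1.1, 0.2]
width: 1.003
grip_force: 0.0
```

Call:
{"name": "jog_arm", "arguments": {
  "increments": "0 0.008 -0.036 0 0 0 0;0 0.008 -0.036 0 0 0 0;0 0.008 -0.036 0 0 0 0;0 0.008 -0.036 0 0 0 0;0 0.008 -0.036 0 0 0 0;0 0.008 -0.036 0 0 0 0;0 0.008 -0.036 0 0 0 0;0 0.008 -0.036 0 0 0 0;0 0.008 -0.036 0 0 0 0;0 0.008 -0.036 0 0 0 0"
}}

```text
time: 1.77
eef_pos: [0.4701, -0.1338, 0.2422]
tcp_rot: [-0.0, 0.989, 0.149, -0.0]
force: [1.3, 0.0, 0.1]
width: 0.999
grip_force: 0.0
```

Call:
{"name": "jog_arm", "arguments": {
  "increments": "0 0.009 -0.038 0 0 0 0;0 0.009 -0.038 0 0 0 0;0 0.009 -0.038 0 0 0 0;0 0.009 -0.038 0 0 0 0;0 0 0 0 0 0 0.12;0 0 0 0 0 0 0.12;0 0 0 0 0 0 0.121;0 0 0 0 0 0 0;0 0 0 0 0 0 0"
}}

```text
time: 2.52
eef_pos: [0.4602, 0.0206, 0.2422]
tcp_rot: [0.0, 1.0, -0.029, -0.0]
force: [-0.3, -0.6, -0.2]
width: 0.999
grip_force: 0.0
```

```bash
cat > where.py <<'E'
from h import *
E0=np.array([.58760,.19297]);x=np.array([.99806,-.06226]);d=np.array([.06226,.99806])
st=env.observe();r=R(st['tcp_rot']);p=np.array(st['eef_pos'])
print('t',st['time'],'board rel end mm',((p[:2]-E0)@x*1e3).round(1),((p[:2]-E0)@d*1e3).round(1),'z',p[2].round(4),'toolx yaw-board deg',np.degrees(np.arctan2(r[:2,0]@d,r[:2,0]@x)).round(2),'tz',r[:,2].round(4),'F',np.array(st['force']).round(2),'w',st['width'],'tips',env.tcp_to_tips)
E
python3 where.py
```

```text
t 2.5167 board rel end mm -116.4 -180.0 z 0.2422 toolx yaw-board deg 0.24 tz [-3.e-04 -2.e-04 -1.e+00] F [-0.33 -0.55 -0.16] w 0.9994087056980646 tips 0.011
```

Call:
{"name": "jog_arm", "arguments": {
  "increments": "0 -0.003 0 0.033 0 0 0.004;0 -0.002 0 0.033 0 0 0;0 0 -0.002 0.033 0 0 0;0 0 0 0.033 0 0 0;0 0 0 0.025 0 0 0;0 0 0 0.007 0 0 0;0 0 0 0.003 0 0 0;0 0 0 0 0 0 0;0 0 0 0 0 0 0"
}}

```text
time: 3.27
eef_pos: [0.456, 0.0226, 0.0763]
tcp_rot: [-0.0, 0.999, -0.033, 0.001]
force: [-0.7, 0.5, 0.8]
width: 1.001
grip_force: 0.0
```

```bash
python3 where.py; python3 - <<'E'
from h import *
snap('side','s2.png');im=cv2.imread('pics/s2.png')
cv2.imwrite('pics/s2c.png',cv2.resize(im[130:260,140:340],None,fx=4,fy=4,interpolation=cv2.INTER_CUBIC))
E
```

```text
t 3.2667 board rel end mm -120.7 -178.2 z 0.0763 toolx yaw-board deg -0.19 tz [ 1.2e-03  3.0e-04 -1.0e+00] F [-0.67  0.47  0.79] w 1.0006225384115472 tips 0.011
```

View pics/s2c.png

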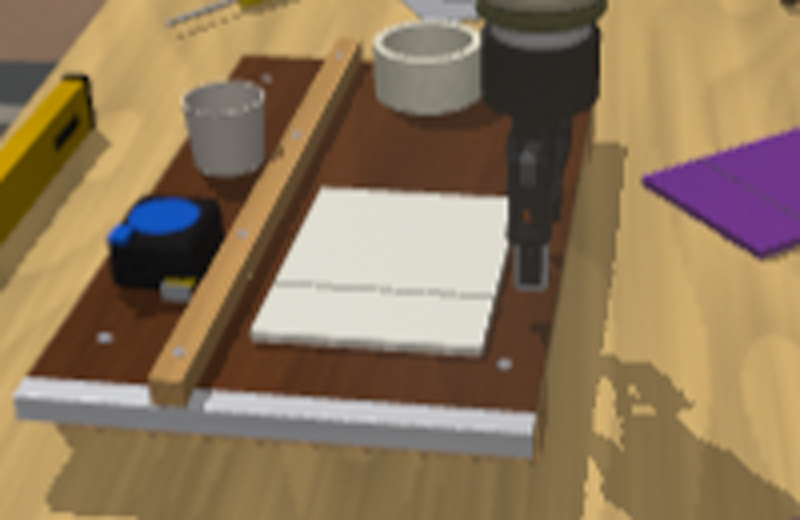

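The crop shows the fingers beside the tile's near edge, tips at about (530,288), just above the deck. I'll probe down gently to find the deck height.

Call:
{"name": "jog_arm", "arguments": {
  "increments": "0 0 0 0.002 0 0 0;0 0 0 0.001 0 0 0;0 0 0 0.001 0 0 0;0 0 0 0.001 0 0 0;0 0 0 0 0 0 0"
}}

```text
time: 3.73
eef_pos: [0.4555, 0.0228, 0.0703]
tcp_rot: [-0.0, 0.999, -0.033, 0.0]
force: [-0.2, 0.1, 0.5]
width: 0.999
grip_force: 0.0
```

Call:
{"name": "jog_arm", "arguments": {
  "increments": "0 0 0 0.001 0 0 0;0 0 0 0.001 0 0 0;0 0 0 0 0 0 0"
}}

```text
time: 3.98
eef_pos: [0.4554, 0.0228, 0.068]
tcp_rot: [0.0, 0.999, -0.033, -0.0]
force: [0.1, -0.6, -0.3]
width: 0.998
grip_force: 0.0
```

Call:
{"name": "jog_arm", "arguments": {
  "increments": "0 0 0 0.001 0 0 0;0 0 0 0.001 0 0 0;0 0 0 0.001 0 0 0;0 0 0 0 0 0 0"
}}

```text
time: 4.32
eef_pos: [0.4554, 0.0228, 0.0651]
tcp_rot: [0.0, 0.999, -0.033, -0.0]
force: [0.4, 0.1, -0.4]
width: 1.0
grip_force: 0.0
```

Call:
{"name": "jog_arm", "arguments": {
  "increments": "0 0 0 0.001 0 0 0;0 0 0 0.001 0 0 0;0 0 0 0.001 0 0 0;0 0 0 0 0 0 0"
}}

```text
time: 4.65
eef_pos: [0.4554, 0.0228, 0.0621]
tcp_rot: [0.0, 0.999, -0.033, -0.0]
force: [-0.0, -0.2, 0.3]
width: 0.998
grip_force: 0.0
```

Call:
{"name": "jog_arm", "arguments": {
  "increments": "0 0 0 0.001 0 0 0;0 0 0 0.001 0 0 0;0 0 0 0.001 0 0 0;0 0 0 0 0 0 0"
}}

```text
time: 4.98
eef_pos: [0.4554, 0.0227, 0.0591]
tcp_rot: [0.0, 0.999, -0.033, -0.0]
force: [-0.4, -0.6, 0.5]
width: 0.999
grip_force: 0.0
```

Call:
{"name": "jog_arm", "arguments": {
  "increments": "0 0 0 0.001 0 0 0;0 0 0 0.001 0 0 0;0 0 0 0 0 0 0"
}}

```text
time: 5.23
eef_pos: [0.4554, 0.0227, 0.0571]
tcp_rot: [0.0, 0.999, -0.033, -0.0]
force: [-0.7, 0.8, 0.1]
width: 0.998
grip_force: 0.0
```

Call:
{"name": "jog_arm", "arguments": {
  "increments": "0 0 0 0.001 0 0 0;0 0 0 0.001 0 0 0;0 0 0 0 0 0 0"
}}

```text
time: 5.48
eef_pos: [0.4555, 0.0227, 0.0558]
tcp_rot: [-0.0, 0.999, -0.033, 0.0]
force: [-1.9, -0.7, 12.3]
width: 0.997
grip_force: 6.4
```

Contact with the deck is at TCP z ≈ 0.056, so open tips sit 2 mm behind the TCP. I raise 4 mm and push toward the fence.

Call:
{"name": "jog_arm", "arguments": {
  "increments": "0 0 0 -0.004 0 0 -0.003;0 0.004 0 0 0 0 0;0 0.004 0 0 0 0 0;0 0.003 0 0 0 0 0;0 0.003 0 0 0 0 0;0 0.003 0 0 0 0 0;0 0.003 0 0 0 0 0;0 0.003 0 0 0 0 0;0 0.003 0 0 0 0 0"
}}

```text
time: 6.23
eef_pos: [0.481, 0.021, 0.0591]
tcp_rot: [0.0, 1.0, -0.032, -0.001]
force: [-3.0, 0.7, 0.5]
width: 0.993
grip_force: 1.3
```

Call:
{"name": "jog_arm", "arguments": {
  "increments": "0 0.002 0 0 0 0 0;0 0.002 0 0 0 0 0;0 0 0 0 0 0 0"
}}

```text
time: 6.48
eef_pos: [0.4864, 0.0209, 0.0592]
tcp_rot: [-0.0, 0.999, -0.032, 0.001]
force: [0.2, -0.4, -0.3]
width: 1.003
grip_force: 0.0
```

```bash
python3 where.py
```

```text
t 6.4833 board rel end mm -90.2 -178.1 z 0.0592 toolx yaw-board deg -0.06 tz [ 1.2e-03  1.0e-04 -1.0e+00] F [ 0.24 -0.44 -0.31] w 1.0027189259768228 tips 0.011
```

Call:
{"name": "jog_arm", "arguments": {
  "increments": "0 0.001 0 0 0 0 0;0 0.001 0 0 0 0 0;0 0.001 0 0 0 0 0"
}}

```text
time: 6.73
eef_pos: [0.4881, 0.0206, 0.0592]
tcp_rot: [0.0, 1.0, -0.031, -0.0]
force: [-3.0, -0.4, 0.0]
width: 0.999
grip_force: 1.4
```

Call:
{"name": "jog_arm", "arguments": {
  "increments": "0 0.001 0 0 0 0 0;0 0.001 0 0 0 0 0"
}}

```text
time: 6.9
eef_pos: [0.4905, 0.0205, 0.0593]
tcp_rot: [0.0, 1.0, -0.032, -0.0]
force: [-2.9, 0.3, -1.1]
width: 1.0
grip_force: 1.2
```

Call:
{"name": "jog_arm", "arguments": {
  "increments": "0 0.001 0 0 0 0 0;0 0.001 0 0 0 0 0"
}}

```text
time: 7.07
eef_pos: [0.4907, 0.0204, 0.0592]
tcp_rot: [0.0, 1.0, -0.031, -0.002]
force: [-9.8, 0.4, 6.2]
width: 1.002
grip_force: 4.6
```

Call:
{"name": "jog_arm", "arguments": {
  "increments": "0 0.001 0 0 0 0 0;0 0 0 0 0 0 0"
}}

```text
time: 7.23
eef_pos: [0.4907, 0.0203, 0.0591]
tcp_rot: [0.0, 1.0, -0.031, -0.003]
force: [-9.5, 0.9, 5.9]
width: 0.997
grip_force: 4.8
```

The tile is seated: force jumped to 9.8 N at board x = -86, exactly the flush value. Now I go round to the trailing end.

Call:
{"name": "jog_arm", "arguments": {
  "increments": "0 -0.008 0 0 0 0 0;0 -0.01 0 0 0 0 0;0 0 0 -0.03 0 0 0;0 0 0 -0.035 0 0 0;0 0 0 -0.035 0 0 0;0 0.025 0.03 0 0 0 0;0 0.025 0.03 0 0 0 0;0 0.025 0.03 0 0 0 0;0 0.026 0.031 0 0 0 0;0 0 0 0 0 0 0"
}}

```text
time: 8.07
eef_pos: [0.5729, -0.1132, 0.1598]
tcp_rot: [0.002, 0.999, -0.035, 0.003]
force: [1.0, 0.0, -0.2]
width: 1.003
grip_force: 0.0
```

Call:
{"name": "jog_arm", "arguments": {
  "increments": "0 0 0 0 0 0 -0.121;0 0 0 0 0 0 -0.121;0 0 0 0 0 0 -0.121;0 0 0 0 0 0 -0.121;0 0 0 0 0 0 -0.121;0 0 0 0 0 0 -0.121;0 0 0 0 0 0 -0.121;0 0 0 0 0 0 -0.121;0 0 0 0 0 0 -0.121;0 0 0 0 0 0 -0.121"
}}

```text
time: 8.9
eef_pos: [0.5686, -0.1053, 0.1592]
tcp_rot: [0.0, 0.838, 0.545, 0.001]
force: [0.5, -0.4, -0.2]
width: 1.0
grip_force: 0.0
```

Call:
{"name": "jog_arm", "arguments": {
  "increments": "0 0 0 0 0 0 -0.121;0 0 0 0 0 0 -0.121;0 0 0 0 0 0 -0.119;0 0 0 0 0 0 0;0 0 0 0 0 0 0"
}}

```text
time: 9.32
eef_pos: [0.5685, -0.1056, 0.1591]
tcp_rot: [-0.0, 0.73, 0.683, 0.0]
force: [0.4, 0.3, 0.2]
width: 1.002
grip_force: 0.0
```

```bash
python3 where.py; python3 -c "
from fit import *
im=snap('top','t3.png')
cv2.imwrite('pics/t3c.png',cv2.resize(im[75:260,180:430],None,fx=3,fy=3))"
```

```text
t 9.3167 board rel end mm -0.5 -299.2 z 0.1591 toolx yaw-board deg 89.73 tz [ 4.e-04  6.e-04 -1.e+00] F [0.37 0.32 0.21] w 1.0022392752262381 tips 0.011
```

View pics/t3c.png

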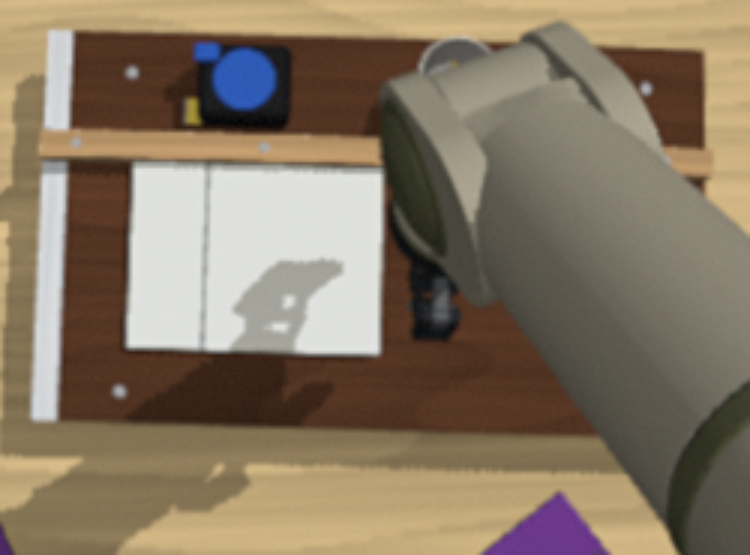

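The crop shows the tile flush and square against the fence, and the open fingers behind its trailing end at about (435,310). Next I descend and push.

Call:
{"name": "jog_arm", "arguments": {
  "increments": "0 0 0 0.035 0 0 -0.005;0 0 0 0.035 0 0 0;0 0 0 0.02 0 0 0;0 0 0 0.007 0 0 0;0 0 0 0.003 0 0 0;0 0 0 0 0 0 0;0 0.004 0 0 0 0 0;0 0.004 0 0 0 0 0;0 0.003 0 0 0 0 0;0 0.003 0 0 0 0 0"
}}

```text
time: 10.2
eef_pos: [0.57, -0.0919, 0.0603]
tcp_rot: [0.001, 0.728, 0.686, 0.0]
force: [1.1, -5.9, 4.3]
width: 1.001
grip_force: 2.5
```

```bash
python3 where.py
```

```text
t 10.2 board rel end mm 0.2 -285.4 z 0.0603 toolx yaw-board deg 90.21 tz [ 1.6e-03 -9.0e-04 -1.0e+00] F [ 1.09 -5.92  4.35] w 1.0006428882340357 tips 0.011
```

Call:
{"name": "jog_arm", "arguments": {
  "increments": "0 0.003 0 0 0 0 0.003;0 0.003 0 0 0 0 0;0 0.004 0 0 0 0 0;0 0.004 0 0 0 0 0;0 0.004 0 0 0 0 0;0 0.004 0 0 0 0 0;0 0.004 0 0 0 0 0;0 0.004 0 0 0 0 0;0 0.004 0 0 0 0 0;0 0.004 0 0 0 0 0"
}}

```text
time: 11.03
eef_pos: [0.5717, -0.0534, 0.0593]
tcp_rot: [-0.0, 0.728, 0.685, -0.0]
force: [-0.4, -4.4, 3.6]
width: 0.999
grip_force: 2.4
```

```bash
python3 where.py
```

```text
t 11.0333 board rel end mm -0.5 -246.9 z 0.0593 toolx yaw-board deg 90.07 tz [-2.e-04 -2.e-04 -1.e+00] F [-0.36 -4.45  3.57] w 0.9992638535528622 tips 0.011
```

Call:
{"name": "jog_arm", "arguments": {
  "increments": "0 0.004 0 0 0 0 0;0 0.004 0 0 0 0 0;0 0.004 0 0 0 0 0;0 0.004 0 0 0 0 0;0 0.004 0 0 0 0 0;0 0.004 0 0 0 0 0;0 0.004 0 0 0 0 0;0 0.004 0 0 0 0 0;0 0.004 0 0 0 0 0;0 0.003 0 0 0 0 0"
}}

```text
time: 11.87
eef_pos: [0.574, -0.0142, 0.0592]
tcp_rot: [-0.0, 0.728, 0.685, -0.0]
force: [-0.4, -5.1, 3.6]
width: 1.0
grip_force: 2.4
```

```bash
python3 where.py
```

```text
t 11.8667 board rel end mm -0.6 -207.6 z 0.0592 toolx yaw-board deg 90.1 tz [-2.e-04  2.e-04 -1.e+00] F [-0.39 -5.09  3.65] w 1.0004802031318782 tips 0.011
```

Call:
{"name": "jog_arm", "arguments": {
  "increments": "0 0.004 0 0 0 0 0;0 0.005 0 0 0 0 0;0 0.005 0 0 0 0 0;0 0.005 0 0 0 0 0;0 0.005 0 0 0 0 0;0 0.005 0 0 0 0 0;0 0.005 0 0 0 0 0;0 0.005 0 0 0 0 0;0 0.003 0 0 0 0 0;0 0.002 0 0 0 0 0"
}}

```text
time: 12.7
eef_pos: [0.5768, 0.0299, 0.0592]
tcp_rot: [-0.0, 0.728, 0.685, 0.0]
force: [-0.1, -4.5, 3.4]
width: 1.002
grip_force: 2.2
```

Call:
{"name": "jog_arm", "arguments": {
  "increments": "0 0.001 0 0 0 0 0;0 0.001 0 0 0 0 0;0 0 0 0 0 0 0"
}}

```text
time: 12.95
eef_pos: [0.5768, 0.0312, 0.0592]
tcp_rot: [-0.0, 0.728, 0.685, -0.0]
force: [-0.6, -2.8, 2.5]
width: 1.002
grip_force: 1.5
```

```bash
python3 where.py; python3 - <<'E'
from h import *
st=env.observe();a=snap('top');b=snap('wrist')
cv2.imwrite('pics/t4.png',a);cv2.imwrite('pics/w4.png',b)
cv2.imwrite('pics/m4.png',np.hstack([cv2.resize(a[110:225,170:290],(400,383),interpolation=cv2.INTER_CUBIC),cv2.resize(b,(400,300)).__class__(0) if 0 else cv2.copyMakeBorder(cv2.resize(b,(400,300)),0,83,0,0,0)]))
E
```

```text
t 12.95 board rel end mm -0.7 -162.2 z 0.0592 toolx yaw-board deg 90.07 tz [-2.e-04  0.e+00 -1.e+00] F [-0.6  -2.79  2.47] w 1.0024577089092677 tips 0.011
```

View pics/m4.png

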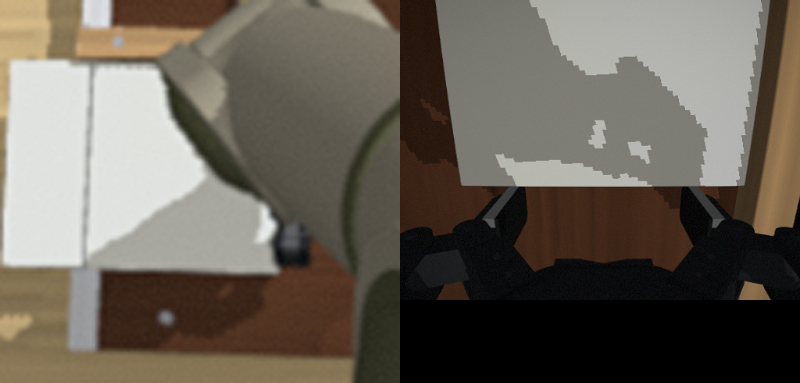

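The left half shows the tile overhanging, score line at crop column ~88, slightly inboard of the trim's outer edge (~70). The right half shows both fingers on the trailing edge and the tile along the fence. Now I measure the remaining distance.

```bash
cat > score.py <<'E'
from fit import *
import sys
def score(f):
    im=cv2.imread('pics/'+f); g=im.min(2).astype(float); E0,x,d,*_=frame(cv2.imread('pics/top.png'))
    P=[];Lp=[]
    for y in range(133,186,1):
        s=g[y,182:232]; k=cv2.medianBlur(s.astype(np.float32).reshape(1,-1),5).ravel()*0+np.median(s)
        seg=slice(0,25); j=int(np.argmin(s[8:25]))+8   # score search window
        w=np.clip(np.median(s[2:30])-s[j-3:j+4],0,None)
        if s[j]<np.median(s[2:30])-25: P.append((182+j-3+(w*np.arange(7)).sum()/w.sum(),y))
        q=cross(g[y,160:190],150)
        if len(q): Lp.append((160+q[0],y))
    out=[]
    for p in (P,Lp):
        o,v,r=fitw('top',p,.067); v=v*np.sign(v[0]); W=ray('top',np.array(p),.067)[:,:2]
        out.append((len(p),((W-E0)@d*1e3).mean().round(2),'slope deg',np.degrees(np.arctan2(v@d,v@x)).round(2),(r*1e3).round(2)))
    return out
for o in score(sys.argv[1]): print(o)
E
python3 score.py t4.png; python3 -c "
from fit import *
a=cv2.imread('pics/t4.png').min(2)
for y in (140,160,180,192,200,208):print(y,a[y,180:212].tolist())
E0,x,d,*_=frame(cv2.imread('pics/top.png'))
from fit import cross
P=[(184+cross(a[y,184:215].astype(float),145)[0],y) for y in range(194,212)]
W=ray('top',np.array(P),.058)[:,:2];print('trim edge now',((W-E0)@d*1e3).round(2))
P=[(184+cross(cv2.imread('pics/top.png').min(2)[y,184:215].astype(float),145)[0],y) for y in range(136,212,4)]
W=ray('top',np.array(P),.058)[:,:2];print('trim edge t0',((W-E0)@d*1e3).round(2))"
```

```text
(53, np.float64(-13.29), 'slope deg', np.float32(0.05), np.float64(29.14))
(53, np.float64(49.31), 'slope deg', np.float32(0.5), np.float64(0.96))
140 [223, 223, 223, 222, 221, 223, 222, 223, 223, 222, 223, 222, 222, 222, 224, 225, 203, 173, 217, 225, 223, 223, 222, 223, 223, 222, 222, 222, 222, 222, 222, 222]
160 [223, 223, 224, 223, 223, 223, 222, 223, 223, 222, 222, 223, 223, 224, 223, 198, 174, 216, 224, 223, 222, 223, 222, 222, 223, 223, 222, 224, 223, 222, 222, 222]
180 [223, 224, 222, 223, 224, 222, 224, 223, 223, 223, 224, 223, 225, 223, 196, 168, 205, 223, 224, 224, 224, 224, 224, 225, 224, 221, 208, 192, 172, 165, 157, 156]
192 [79, 78, 77, 79, 81, 82, 82, 81, 80, 81, 94, 129, 154, 151, 151, 154, 155, 158, 154, 129, 59, 19, 19, 17, 17, 16, 19, 20, 21, 22, 21, 20]
200 [78, 78, 79, 82, 82, 82, 80, 80, 79, 81, 102, 138, 153, 153, 151, 152, 155, 155, 145, 107, 50, 18, 25, 25, 24, 23, 23, 25, 26, 26, 24, 24]
208 [77, 74, 78, 77, 77, 77, 78, 77, 73, 81, 117, 149, 152, 150, 150, 152, 152, 152, 135, 82, 31, 21, 25, 20, 25, 23, 26, 25, 26, 24, 22, 26]
trim edge now [-3.22 -3.32 -3.14 -3.23 -3.42 -3.36 -3.13 -3.07 -2.93 -2.64 -2.88 -2.8
 -2.52 -2.36 -2.49 -2.42 -2.56 -2.64]
trim edge t0 [ 0.   -0.03 -0.26  0.01  0.13 -0.26  0.21  0.08 -0.32 -0.17 -0.07 -0.31
  0.09 -0.18 -0.4  -0.34 -0.46 -0.34 -0.11]
```

```bash
cat > s2.py <<'E'
from fit import *
import sys
E0,x,d,*_=frame(cv2.imread('pics/top.png'))
def half(p):  # half-level crossing of a rising/falling edge at steepest step
    i=np.argmax(np.abs(np.diff(p))); lo,hi=np.median(p[max(0,i-6):i-1]),np.median(p[i+3:i+8]); return cross(p,(lo+hi)/2)
def meas(f,rows,c0,c1,z,kind):
    g=cv2.imread('pics/'+f).astype(float).min(2);P=[]
    for y in rows:
        s=g[y,c0:c1]
        if kind=='dark':
            w=np.clip(np.median(s)-8-s,0,None)
            if w.max()<20: continue
            P.append((c0+(w*np.arange(len(s))).sum()/w.sum(),y))
        else:
            q=half(s)
            if len(q): P.append((c0+q[0],y))
    W=ray('top',np.array(P),z)[:,:2]; Y=(W-E0)@d*1e3; X=(W-E0)@x*1e3
    k=np.abs(Y-np.median(Y))<2.5; c=np.polyfit(X[k],Y[k],1)
    return f,kind,k.sum(),'y',np.median(Y).round(2),'slope deg',np.degrees(np.arctan(c[0])).round(2),'rms',np.std(Y[k]-np.polyval(c,X[k])).round(2)
E
python3 - <<'E'
from s2 import *
print(meas('top.png',range(140,212,2),184,198,.058,'e'),'trim outer t0')
print(meas('top.png',range(140,212,2),196,210,.058,'e'),'trim inner t0')
print(meas('t4.png',range(193,212),184,197,.058,'e'),'trim outer now')
print(meas('t4.png',range(193,212),195,210,.058,'e'),'trim inner now')
print(meas('t4.png',range(134,186),188,205,.067,'dark'))
print(meas('t4.png',range(134,186),160,186,.067,'e'),'lead')
print(meas('top.png',range(142,196),240,256,.067,'dark'))
print(meas('top.png',range(142,196),213,233,.067,'e'),'lead')
print(meas('top.png',range(142,196),300,316,.067,'e'),'trail')
g=cv2.imread('pics/top.png').min(2)
for y in (150,200):print(g[y,186:212].tolist())
E
```

```text
('top.png', 'e', np.int64(36), 'y', np.float64(-0.27), 'slope deg', np.float64(0.04), 'rms', np.float64(0.17)) trim outer t0
('top.png', 'e', np.int64(36), 'y', np.float64(-21.94), 'slope deg', np.float64(0.03), 'rms', np.float64(0.19)) trim inner t0
('t4.png', 'e', np.int64(19), 'y', np.float64(-0.53), 'slope deg', np.float64(-0.49), 'rms', np.float64(0.13)) trim outer now
('t4.png', 'e', np.int64(19), 'y', np.float64(-22.04), 'slope deg', np.float64(-0.74), 'rms', np.float64(0.15)) trim inner now
('t4.png', 'dark', np.int64(47), 'y', np.float64(-11.11), 'slope deg', np.float64(0.05), 'rms', np.float64(0.18))
('t4.png', 'e', np.int64(52), 'y', np.float64(48.86), 'slope deg', np.float64(-0.04), 'rms', np.float64(0.36)) lead
('top.png', 'dark', np.int64(54), 'y', np.float64(-136.4), 'slope deg', np.float64(-0.28), 'rms', np.float64(0.18))
('top.png', 'e', np.int64(54), 'y', np.float64(-75.82), 'slope deg', np.float64(-0.28), 'rms', np.float64(0.33)) lead
('top.png', 'e', np.int64(52), 'y', np.float64(-277.32), 'slope deg', np.float64(-0.21), 'rms', np.float64(0.29)) trail
[90, 89, 89, 91, 87, 90, 118, 178, 214, 206, 204, 207, 211, 214, 204, 156, 70, 27, 30, 35, 36, 34, 32, 32, 34, 34]
[79, 78, 75, 80, 123, 183, 208, 209, 208, 212, 212, 213, 202, 151, 67, 28, 31, 34, 32, 35, 35, 36, 34, 32, 35, 33]
```

The score is at -11.1 mm. The end edge is at about -1.0 mm after correcting for bloom (the trim reads 21.7 mm wide instead of 20). That leaves ~10 mm; slope is 0.05°, so the tile is square.

Call:
{"name": "jog_arm", "arguments": {
  "increments": "0 0.002 0 0 0 0 0;0 0.002 0 0 0 0 0;0 0.002 0 0 0 0 0;0 0.001 0 0 0 0 0;0 0.001 0 0 0 0 0;0 0.001 0 0 0 0 0;0 0 0 0 0 0 0;0 0 0 0 0 0 0"
}}

```text
time: 13.72
eef_pos: [0.5775, 0.0404, 0.0592]
tcp_rot: [-0.0, 0.728, 0.685, 0.0]
force: [0.1, -2.1, 0.2]
width: 0.997
grip_force: 0.9
```

```bash
python3 where.py; python3 - <<'E'
from s2 import *
snap('top','t5.png');snap('side','s5.png')
print(meas('t5.png',range(134,186),184,200,.067,'dark'))
print(meas('t5.png',range(134,186),158,182,.067,'e'),'lead')
im=cv2.imread('pics/s5.png')
cv2.imwrite('pics/s5c.png',cv2.resize(im[190:270,150:290],None,fx=5.5,fy=5.5,interpolation=cv2.INTER_CUBIC))
E
```

```text
t 13.7167 board rel end mm -0.6 -152.9 z 0.0592 toolx yaw-board deg 90.1 tz [ 0.e+00  4.e-04 -1.e+00] F [ 0.09 -2.14  0.17] w 0.9973093529387963 tips 0.011
('t5.png', 'dark', np.int64(48), 'y', np.float64(-1.74), 'slope deg', np.float64(0.17), 'rms', np.float64(0.29))
('t5.png', 'e', np.int64(52), 'y', np.float64(58.29), 'slope deg', np.float64(-0.07), 'rms', np.float64(0.37)) lead
```

View pics/s5c.png

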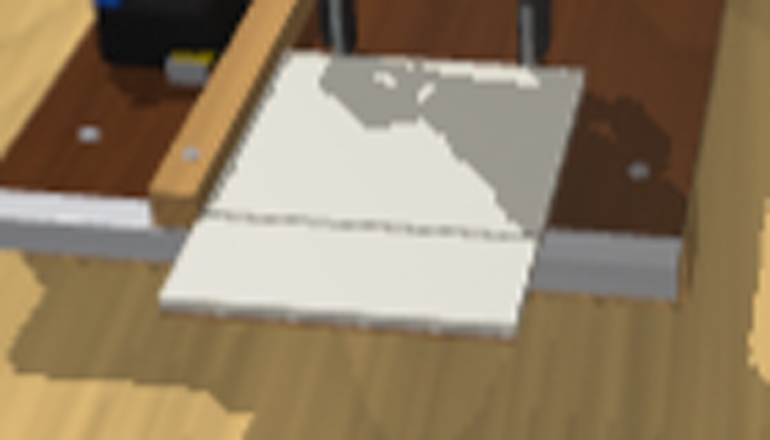

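The side view shows the tile flush along the fence. The score line runs at crop (210,215)→(535,238), near the end edge, which passes through about (0,220)…(680,268). I cross-check with the side camera.

```bash
python3 - <<'E'
from s2 import *
g=cv2.imread('pics/s5.png').astype(float).min(2); C=pose('side')
def yx(P,z): W=ray('side',np.array(P),z)[:,:2]; return np.c_[(W-E0)@x,(W-E0)@d]*1e3
P=[]
for c in range(190,246):
    y0=229+ (c-190)*.07; a=int(y0)-6; s=g[a:a+13,c]; w=np.clip(np.median(s)-10-s,0,None)
    if w.max()>15:P.append((c,a+(w*np.arange(13)).sum()/w.sum()))
S=yx(P,.067); print('score',len(S),np.median(S[:,1]),np.polyfit(S[:,0],S[:,1],1))
for rng,a,b in((range(154,176),222,240),(range(252,272),226,246)):
    for c in list(rng)[::9]: print(c,a,g[a:b,c].astype(int).tolist())
def trans(rng,a,b,z):
    P=[]
    for c in rng:
        s=g[a:b,c]; i=np.argmin(np.diff(cv2.GaussianBlur(s.reshape(-1,1),(1,3),0).ravel())[3:])+3
        D=np.clip(-np.diff(s),0,None); k=np.arange(max(0,i-2),min(len(D),i+3)); P.append((c,a+.5+(D[k]*k).sum()/D[k].sum()))
    return yx(P,z)
for r in((range(152,176),226,236),(range(252,272),232,242)):
    Q=trans(*r,.058); print('edge',Q[::5].round(1).tolist(),np.median(Q[:,1]))
E
```

```text
score 55 -4.581731478680376 [ 0.05296427 -6.27887241]
154 222 [25, 26, 75, 176, 209, 208, 209, 195, 150, 119, 118, 119, 120, 104, 80, 81, 99, 106]
163 222 [26, 27, 25, 130, 194, 210, 209, 220, 185, 129, 120, 119, 120, 121, 93, 68, 72, 72]
172 222 [25, 26, 25, 37, 167, 211, 210, 210, 208, 165, 122, 121, 120, 122, 116, 85, 67, 71]
252 226 [32, 32, 32, 31, 32, 61, 113, 135, 134, 133, 132, 124, 121, 121, 122, 124, 117, 89, 68, 71]
261 226 [31, 32, 31, 31, 32, 32, 82, 123, 134, 133, 134, 129, 122, 119, 120, 121, 122, 103, 73, 73]
270 226 [30, 30, 30, 29, 30, 31, 43, 103, 133, 132, 132, 132, 127, 120, 120, 121, 121, 121, 99, 70]
edge [[159.9, -3.0], [146.8, -2.1], [134.2, -2.7], [121.5, -2.8], [108.7, -2.3]] -2.4748005173765297
edge [[-87.3, -3.5], [-99.4, -2.2], [-111.2, -2.4], [-123.0, -2.9]] -2.6265721042765984
```

```bash
cat > side.py <<'E'
from s2 import *
import sys
def side(f):
    g=cv2.imread('pics/'+f).astype(float).min(2); P=[]
    for c in range(192,245):
        y0=229.2+(c-188)*.071; a=int(round(y0))-4; s=g[a:a+9,c]; w=np.clip(np.max(s)-12-s,0,None)
        j=np.argmin(s); k=np.arange(max(0,j-2),min(9,j+3)); 
        if c>236: continue
        P.append((c,a+(w[k]*k).sum()/w[k].sum()))
    W=ray('side',np.array(P),.067)[:,:2]; X=(W-E0)@x*1e3;Y=(W-E0)@d*1e3
    return np.median(Y),np.polyfit(X,Y,1),np.std(Y),P[0],P[-1]
print(side(sys.argv[1]))
E
python3 side.py s5.png
```

```text
(np.float64(-4.526223677502845), array([ 4.43116574e-03, -4.53489932e+00]), np.float64(0.6457397406152077), (192, np.float64(228.9777777777778)), (236, np.float64(232.0)))
```

Top gives ~0.7–1.5 mm remaining and the side view ~2.0 mm. I push 1.3 mm.

Call:
{"name": "jog_arm", "arguments": {
  "increments": "0 0.0007 0 0 0 0 0;0 0.0006 0 0 0 0 0;0 0 0 0 0 0 0;0 0 0 0 0 0 0"
}}

```text
time: 14.15
eef_pos: [0.5775, 0.0414, 0.0592]
tcp_rot: [-0.0, 0.728, 0.685, -0.0]
force: [0.2, -2.7, 0.3]
width: 0.999
grip_force: 1.3
```

```bash
python3 where.py; python3 - <<'E'
from s2 import *
snap('top','t6.png');snap('side','s6.png')
print(meas('t6.png',range(134,186),184,200,.067,'dark'))
print(meas('t6.png',range(134,186),158,182,.067,'e'),'lead')
E
python3 side.py s6.png
```

```text
t 14.15 board rel end mm -0.6 -151.9 z 0.0592 toolx yaw-board deg 90.07 tz [-1.e-04 -0.e+00 -1.e+00] F [ 0.17 -2.72  0.32] w 0.999358151179389 tips 0.011
('t6.png', 'dark', np.int64(47), 'y', np.float64(-0.89), 'slope deg', np.float64(-0.06), 'rms', np.float64(0.17))
('t6.png', 'e', np.int64(51), 'y', np.float64(59.29), 'slope deg', np.float64(-0.03), 'rms', np.float64(0.33)) lead
(np.float64(-3.7215329445575267), array([ 2.86964260e-03, -3.65971521e+00]), np.float64(0.6594524322302271), (192, np.float64(229.171875)), (236, np.float64(232.47368421052633)))
```

Call:
{"name": "jog_arm", "arguments": {
  "increments": "0 0.0005 0 0 0 0 0;0 0 0 0 0 0 0;0 -0.006 0 0 0 0 0;0 -0.012 0 0 0 0 0;0 0 0 -0.03 0 0 0;0 0 0 -0.04 0 0 0;0 -0.02 -0.03 -0.02 0 0 0;0 -0.03 -0.03 0 0 0 0;0 -0.03 -0.03 0 0 0 0;0 -0.03 -0.03 0 0 0 0"
}}

```text
time: 15.08
eef_pos: [0.4503, -0.0785, 0.1498]
tcp_rot: [0.001, 0.728, 0.685, 0.0]
force: [1.4, -1.0, -0.5]
width: 1.002
grip_force: 0.0
```

```bash
python3 where.py; python3 - <<'E'
from s2 import *
a=snap('top','t7.png');snap('side','s7.png')
print(meas('t7.png',range(134,186),184,200,.067,'dark'))
print(meas('t7.png',range(134,186),158,182,.067,'e'),'lead')
b=cv2.imread('pics/s7.png')
cv2.imwrite('pics/m7.png',np.vstack([cv2.resize(a[105:220,160:300],(700,300),interpolation=cv2.INTER_CUBIC),cv2.resize(b[185:260,150:290],(700,290),interpolation=cv2.INTER_CUBIC)]))
E
python3 side.py s7.png
```

```text
t 15.0833 board rel end mm -120.2 -279.5 z 0.1498 toolx yaw-board deg 90.09 tz [ 1.4e-03 -2.0e-04 -1.0e+00] F [ 1.44 -0.96 -0.48] w 1.001863987754931 tips 0.011
('t7.png', 'dark', np.int64(52), 'y', np.float64(-0.32), 'slope deg', np.float64(0.05), 'rms', np.float64(0.17))
('t7.png', 'e', np.int64(52), 'y', np.float64(60.09), 'slope deg', np.float64(-0.0), 'rms', np.float64(0.28)) lead
(np.float64(-2.8199524638537987), array([-2.77923312e-03, -2.87067806e+00]), np.float64(0.5936130572738909), (192, np.float64(229.44444444444446)), (236, np.float64(232.5)))
```

View pics/m7.png

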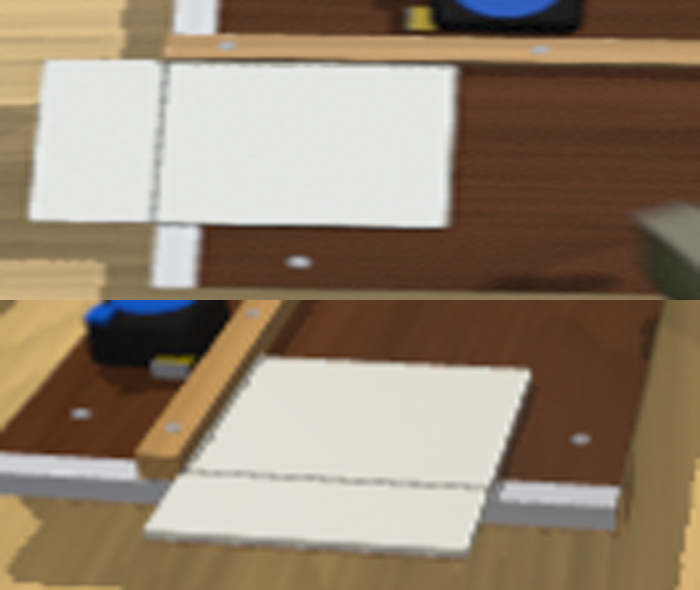

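```bash
python3 - <<'E'
from s2 import *
for f,c0,c1 in(('top.png',230,300),('t7.png',172,245)):
  g=cv2.imread('pics/'+f).astype(float).min(2)
  for nm,a,b in(('near',182,210),('far',130,146)):
    P=[(c,a+q[0]) for c in range(c0,c1,3) for q in[half(g[a:b,c])] if len(q)]
    W=ray('top',np.array(P),.067)[:,:2];X=(W-E0)@x*1e3;Y=(W-E0)@d*1e3
    k=abs(X-np.median(X))<3;p=np.polyfit(Y[k],X[k],1);print(f,nm,np.median(X).round(2),np.degrees(p[0]).round(2),k.sum())
E
```

```text
top.png near -96.27 0.23 24
top.png far 55.27 0.29 24
t7.png near -76.17 0.16 23
t7.png far 66.91 -0.56 16
  return _methods._mean(a, axis=axis, dtype=dtype,
  ret = ret.dtype.type(ret / rcount)
```

The score line sits on the edge in both views. Near-edge readings leave the fence seating uncertain by about 0.5 mm, so I'll do one light re-seat against the fence.

Call:
{"name": "jog_arm", "arguments": {
  "increments": "0 0 0 0 0 0 0.121;0 0 0 0 0 0 0.121;0 0 0 0 0 0 0.121;0 0 0 0 0 0 0.121;0 0 0 0 0 0 0.121;0 0 0 0 0 0 0.121;0 0 0 0 0 0 0.121;0 0 0 0 0 0 0.121;0 0 0 0 0 0 0.121;0 0 0 0 0 0 0.121"
}}

```text
time: 16.02
eef_pos: [0.452, -0.0774, 0.1493]
tcp_rot: [0.0, 0.989, 0.146, 0.0]
force: [0.1, -0.6, 0.3]
width: 1.002
grip_force: 0.0
```

Call:
{"name": "jog_arm", "arguments": {
  "increments": "0 0 0 0 0 0 0.121;0 0 0 0 0 0 0.121;0 0 0 0 0 0 0.121;0 0 -0.036 0 0 0 0;0 0 -0.036 0 0 0 0;0 0 -0.036 0 0 0 0;0 0 -0.036 0 0 0 0;0 0 -0.036 0 0 0 0;0 0 -0.036 0 0 0 0;0 0 0 0 0 0 0"
}}

```text
time: 16.85
eef_pos: [0.4664, 0.1464, 0.1493]
tcp_rot: [-0.002, 1.0, -0.027, 0.001]
force: [0.2, 0.5, 0.8]
width: 1.001
grip_force: 0.0
```

```bash
python3 where.py
```

```text
t 16.85 board rel end mm -118.1 -54.1 z 0.1493 toolx yaw-board deg 0.47 tz [ 0.0022  0.0039 -1.    ] F [0.21 0.46 0.75] w 1.000775147426463 tips 0.011
```

Call:
{"name": "jog_arm", "arguments": {
  "increments": "0 0 0.006 0.03 0 0 0;0 0 0 0.03 0 0 0;0 0 0 0.02 0 0 0;0 0 0 0.009 0 0 0;0 0 0 0 0 0 0;0 0 0 0 0 0 0"
}}

```text
time: 17.35
eef_pos: [0.4651, 0.1322, 0.0603]
tcp_rot: [0.0, 0.999, -0.032, -0.0]
force: [0.3, -1.0, 0.4]
width: 0.999
grip_force: 0.0
```

```bash
python3 where.py
```

```text
t 17.35 board rel end mm -118.5 -68.3 z 0.0603 toolx yaw-board deg -0.07 tz [-7.e-04 -2.e-04 -1.e+00] F [ 0.26 -1.04  0.4 ] w 0.9992448858605888 tips 0.011
```

Call:
{"name": "jog_arm", "arguments": {
  "increments": "0 0.006 0 0.001 0 0 0;0 0.006 0 0 0 0 0;0 0.006 0 0 0 0 0;0 0.005 0 0 0 0 0;0 0.004 0 0 0 0 0;0 0.002 0 0 0 0 0;0 0.001 0 0 0 0 0;0 0.001 0 0 0 0 0;0 0 0 0 0 0 0"
}}

```text
time: 18.1
eef_pos: [0.4959, 0.1306, 0.0592]
tcp_rot: [0.0, 1.0, -0.032, -0.0]
force: [-0.5, -0.4, -0.0]
width: 1.002
grip_force: 0.0
```

Call:
{"name": "jog_arm", "arguments": {
  "increments": "0 0.001 0 0 0 0 0;0 0.001 0 0 0 0 0;0 0 0 0 0 0 0"
}}

```text
time: 18.35
eef_pos: [0.497, 0.1304, 0.0591]
tcp_rot: [0.0, 1.0, -0.031, -0.001]
force: [-3.5, 0.5, 1.5]
width: 1.001
grip_force: 1.6
```

```bash
python3 where.py
```

```text
t 18.35 board rel end mm -86.5 -68.1 z 0.0591 toolx yaw-board deg -0.02 tz [-1.8e-03 -3.0e-04 -1.0e+00] F [-3.45  0.51  1.5 ] w 1.0006445802509878 tips 0.011
```

Call:
{"name": "jog_arm", "arguments": {
  "increments": "0 0.001 0 0 0 0 0;0 0 0 0 0 0 0"
}}

```text
time: 18.52
eef_pos: [0.4973, 0.1304, 0.0591]
tcp_rot: [0.0, 1.0, -0.031, -0.001]
force: [-5.1, 0.5, 3.9]
width: 0.999
grip_force: 2.9
```

Call:
{"name": "jog_arm", "arguments": {
  "increments": "0 0.0007 0 0 0 0 0;0 0 0 0 0 0 0"
}}

```text
time: 18.68
eef_pos: [0.4974, 0.1303, 0.0591]
tcp_rot: [0.0, 1.0, -0.031, -0.002]
force: [-7.7, 1.4, 5.2]
width: 1.004
grip_force: 3.8
```

Seated firmly against the fence. I withdraw and verify.

Call:
{"name": "jog_arm", "arguments": {
  "increments": "0 -0.003 0 0 0 0 0;0 -0.008 0 0 0 0 0;0 -0.01 0 0 0 0 0;0 0 0 -0.03 0 0 0;0 0 0 -0.04 0 0 0;0 0 0.04 -0.03 0 0 0;0 0 0.04 0 0 0 0;0 0 0.04 0 0 0 0;0 0 0.04 0 0 0 0;0 0 0.04 0 0 0 0"
}}

```text
time: 19.52
eef_pos: [0.4655, -0.0626, 0.1545]
tcp_rot: [0.0, 1.0, -0.031, 0.0]
force: [0.5, 0.1, -0.6]
width: 1.002
grip_force: 0.0
```

Call:
{"name": "jog_arm", "arguments": {
  "increments": "0 0 0 0 0 0 0;0 0 0 0 0 0 0;0 0 0 0 0 0 0"
}}

```text
time: 19.77
eef_pos: [0.4661, -0.061, 0.1542]
tcp_rot: [-0.0, 0.999, -0.032, 0.0]
force: [-0.1, 0.4, 0.1]
width: 1.0
grip_force: 0.0
```

```bash
python3 where.py; python3 - <<'E'
from s2 import *
a=snap('top','t8.png');snap('side','s8.png')
print(meas('t8.png',range(134,186),184,200,.067,'dark'))
g=a.astype(float).min(2);P=[(c,182+q[0]) for c in range(172,245,3) for q in[half(g[182:210,c])] if len(q)]
W=ray('top',np.array(P),.067)[:,:2];print('near',np.median((W-E0)@x*1e3))
E
python3 side.py s8.png
```

```text
t 19.7667 board rel end mm -105.5 -261.1 z 0.1542 toolx yaw-board deg -0.1 tz [ 2.e-04  3.e-04 -1.e+00] F [-0.1   0.42  0.07] w 1.0003029416999027 tips 0.011
('t8.png', 'dark', np.int64(52), 'y', np.float64(-0.41), 'slope deg', np.float64(0.05), 'rms', np.float64(0.16))
near -75.28092430314211
(np.float64(-3.2032097248561793), array([-2.43144502e-03, -3.14123975e+00]), np.float64(0.6169406253112947), (192, np.float64(229.4)), (236, np.float64(232.5)))
```

Score line within about 0.5 mm of the edge in both views, flush and square, arm clear.

```bash
python3 -c "
from workcell import env
print(env.hand_in())"
```

```text
the job is handed in; nothing more can be done
None
```

I handed the job in: the tile lies flat and flush against the fence, with its score line within about 0.7 mm of the board's end edge in both camera views, and the arm is clear of it.

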